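# Clamp a linocut block in a handwheel jig

### The arm

A 6-joint arm with a two-finger parallel gripper is mounted at the origin on the work surface. World frame = base frame: x ahead of the robot, y to its left, z up, the work surface at z = 0. Lengths are in m, angles in rad, forces in N, time in s.
With the tool pointing down it reaches from about 0.25 to 0.725 m from the base axis. Payload 4 kg.
Tool frame: the origin (TCP) lies midway between the tips of the shut fingers; the grasp point (between the pads) lies 19 mm behind it; z points along the fingers, y is the line along which they close (so a half turn about z gives the same grasp; the last joint's range is limited). The gripper opens to 85 mm and grips with 20 to 120 N. Pads are 22 mm wide; open, the fingers measure 114 mm over their backs; the gripper's body (76 mm by 85 mm) begins 54 mm behind the grasp point. The pads swing forward as they close: fully open they stand 13 mm farther back than shut.
Start: joints at [-1.233, 0.241, 0.005, 1.335, 0, 1.571], TCP at [0.166, -0.472, 0.231] pointing down, gripper open.
Joint ranges: [-2.72, 2.72], [-1.05, 1.87], [-1.09, 1.28], [-1.99, 2.15], [-1.42, 1.44], [-3.14, 3.14]. Speed limits (rad/s): [2.79, 2.79, 3.14, 3.14, 3.14, 3.14].

### API

Orientations are given as a unit quaternion [x, y, z, w].
In Python, from workcell import bot gives the robot as it stands. The module is installed in compiled form; this text tells all that it offers.
- The arm moves only by the tool jog_arm, never from a script. Its argument "deltas" is a list of rows, each an object with "fingers": the opening, from 0 (shut) to 1 (fully open); "delta_pos": the shift along the tool's x, y, z normalised to -1 to 1, where 1 is 300 mm, a list of three; "yaw": the turn about the tool's z normalised to -1 to 1, where 1 is pi/4 rad. A call has 1 to 12 rows; each row is the pose to reach, as a shift and turn from the pose commanded when the call began, along the tool's axes at that moment; what a row does not reach only later rows make up. A row lasts 1/10 s, in which the tool goes at most 50 mm and 8.59 degrees, less where a joint would pass 70% of its speed; a pose out of reach is approached as far as the arm can. A call with a number of a shift or a turn outside -1 to 1 is refused whole. A call with a gripper value outside its range is refused whole. The fingers move at their own pace and stop on an object; the grip force is fixed at half the most. Time passes only in rows, so rows that repeat a pose let the fingers close. It gives the time, the measured TCP pose, the force, the opening and the grip force at its end, in the units of the state.
- bot.get_obs(): the state, without advancing time (a new reading comes with each control period).
- bot.camera(name): name is "side" or "top" or "wrist"; returns a dict with "image" (420x560x3 uint8, red, green, blue), "range_z" (420x560 float32, m along the optical axis (not along the pixel's ray), 0 where there is no reading), "fx", "fy", "cx", "cy" (pixels), "rvec" (rotation vector, rad) and "tvec" (3), from world to camera coordinates, as OpenCV has them. Camera axes: x right, y down, z forward; pixel columns grow to the right and rows downward; lengths in m; the calibration is good to about 2 mm. A picture is of the moment at which its call begins.
- bot.job_done(): hands the job in; it is judged then, once.
The state is a dict: "clock": time; "joint_pos": joint angles; "joint_vel": joint speeds; "tau": joint torques, N m; "eef_pos": TCP position; "tool_rot": TCP orientation; "ft_force": force on the tool from outside, world axes, zero at the start; "ft_torque": the same for the moment, N m; "grip_width": finger opening in m; "grasp_force": force on a finger pad.
Only numpy, scipy, OpenCV 4.12 (cv2) and the standard library are available. Lean on these libraries where they do the work, as an engineer would, in place of code of your own. Each camera call takes 0.05 s, during which the arm holds its last target. There are 200 camera calls.

### The job

Get the linocut block ready for carving: push it back so its long side is flush along the wooden back rail of the clamping jig, then wind the handwheel clockwise by its red knob until the jaw squeezes the block firmly against the steel end stop, leaving the orange spring pad pressed partly in but not bottomed out. Let go, and leave the can, ink roller and sketchbook where they are.

Things in the scene. Friction and masses are not known exactly. Their poses are not given: they have to be found in the camera images.
- jig: Clamping jig fixed to the table: aluminium bed, x -95 to 95, y -235 to 215 mm, 20 mm thick; origin on the table, z up. Green gearbox with handwheel at the -y end; the green jaw slides from it to +y. At the +y end stands a bolted steel stop bar, 110 mm across x, 30 mm tall above the bed; its face to the jaw lies anywhere from y = 145 to 190 mm, not measured: see or feel it.
- rail (a point): Middle of the wooden back rail's face on the bed's top: the face is at x = 70 mm of the jig, looks to -x, runs along y for 430 mm and stands from 20 to 46 mm above the table.
- hub (a point): Centre of the handwheel's upper face, on its vertical axis, 90 mm above the table, at x = -20, y = -190 mm of the jig. Wheel: dark steel disc of diameter 116 mm, 14 mm thick; a hub nut of diameter 28 mm stands 6 mm above it.
- knob (a point): Middle of the red revolving knob standing upright on the wheel, 45 mm off the wheel's axis: 20 to 26 mm in diameter, from 90 to 155 mm above the table (this point is 122 mm up). It spins freely on its pin and can be pushed round or gripped.
- wheel (a joint): Handwheel angle in rad, growing clockwise seen from above, which drives the jaw towards +y of the jig by 60 mm per turn (up to 3 turns needed). Stiff: it takes about 11 N at the knob to turn with nothing clamped, and stays where it is left. Every 10 N of clamping adds about 2.1 N at the knob.
- pad: Orange spring pad on the front of the green jaw, 100 (x) by 12 (y) by 30 mm, origin at its lower middle; its face towards the block is 6 mm to +y of the origin. It moves with the jaw and can be pushed back into it by at most 10 mm (5 N per mm), closing the gap behind it. Pressed in about 5 mm (some 25 N) is a good clamping; 10 mm is bottomed out.
- block: Linocut block, loose on the jig's bed: pale wood with a blue lino face, 95 (x) by 130 (y) by 28 mm, origin at the centre of its underside. One of its long (130 mm) sides is to lie along the back rail, one end against the stop, the pad against the other end.
- can: Drinks can, diameter 66 mm, 120 mm tall, standing on the table; origin at its base.
- roller: Ink roller with dark wooden handle, roller 90 mm wide, lying on the table.
- sketchbook: Red sketchbook 150 by 210 by 16 mm, lying on the table.
There are look-alikes about, which are no part of the job. What is meant by the block is not turquoise, and is the smaller of those in its own colour.

How it is judged:
At the end, for the whole second after the job is handed in: The block lies flat, its long side along the back rail (within 4 mm and 0.05 rad), at rest, and is clamped against the end stop by the pad with more than 8 N and less than 46 N (pad pressed in by about 1.6 to 9.2 mm) (x of block in the frame of jig above 0.0185 m and angle between the x axis of block and the x axis of jig, either way round below 0.05 rad and angle between block's own z axis and vertical below 0.05 rad and contact force between block and pad between 8 and 46 N and linear speed of block below 0.01 m/s); the robot touches nothing.
It fails at once if the can, roller or sketchbook is shifted by more than 30 mm (distance of any of can, roller, sketchbook from where it was at the start of the episode above 0.03 m).
It fails at once if the block is squeezed with more than 120 N (contact force between block and pad above 120 N).
It also fails if it takes over 72 s, if anything falls off the work surface, if the arm or the gripper's body presses on something with over 40 N, if the wrist force passes 120 N, or if a joint passes its speed limit or range.

## Working session

There is one attempt and no reset: what is moved stays moved. The work goes in short steps, Python scripts to look and compute and a tool call to move; the robot and the scene stay as the last step left them, time stands still between calls to the robot, and variables do not carry over. Pictures are saved under pics/ and viewed, at most 10 in all, crops included, and the job is handed in when it is done.

Besides the shell and the picture viewer there is one more tool, called after "Call:" in YAML: its name, and indented under it one key for each argument. jog_arm: Moves the arm, as the interface text tells. Scaled input: -1 to 1 covers 300 mm each way for a shift and pi/4 rad each way for a turn. Its arguments: {"type":"object","properties":{"deltas":{"type":"array","items":{"type":"object","properties":{"fingers":{"type":"number"},"delta_pos":{"type":"array","items":{"type":"number"}},"yaw":{"type":"number"}}}}},"required":["deltas"]}

```bash
mkdir -p pics
cat > h.py <<'E'
import numpy as np, cv2
from workcell import bot
def cam(n):
    c=bot.camera(n); c['R']=cv2.Rodrigues(np.array(c['rvec'],float))[0]; c['t']=np.array(c['tvec'],float).ravel(); return c
def save(c,f,box=None,s=1):
    im=c['image'][...,::-1]
    if box: im=im[box[1]:box[3],box[0]:box[2]]
    cv2.imwrite('pics/'+f,cv2.resize(im,None,fx=s,fy=s,interpolation=cv2.INTER_CUBIC))
def ray(c,u,v,z):
    d=c['R'].T@np.array([(u-c['cx'])/c['fx'],(v-c['cy'])/c['fy'],1]); o=-c['R'].T@c['t']
    return o+d*(z-o[2])/d[2]
def cloud(c):
    v,u=np.mgrid[:420,:560]; z=c['range_z']
    p=np.stack([(u-c['cx'])/c['fx']*z,(v-c['cy'])/c['fy']*z,z],-1)
    return (p-c['t'])@c['R']
E
python3 - <<'E'
from h import *
o=bot.get_obs(); print({k:np.round(o[k],3) for k in ('clock','eef_pos','tool_rot','ft_force')})
a=cam('top'); b=cam('side'); np.savez('top0.npz',**a); np.savez('side0.npz',**b)
print(-a['R'].T@a['t'],-b['R'].T@b['t'])
save(a,'top0.png',s=1.4); save(b,'side0.png',s=1.4)
E
```

```text
{'clock': np.float64(0.0), 'eef_pos': array([ 0.165, -0.471,  0.23 ]), 'tool_rot': array([ 0.986,  0.168, -0.   , -0.001]), 'ft_force': array([-0.061,  0.389,  0.163])}
[0.40689712 0.07127224 1.05509448] [0.26144304 0.67320587 0.91652479]
```

View pics/top0.png

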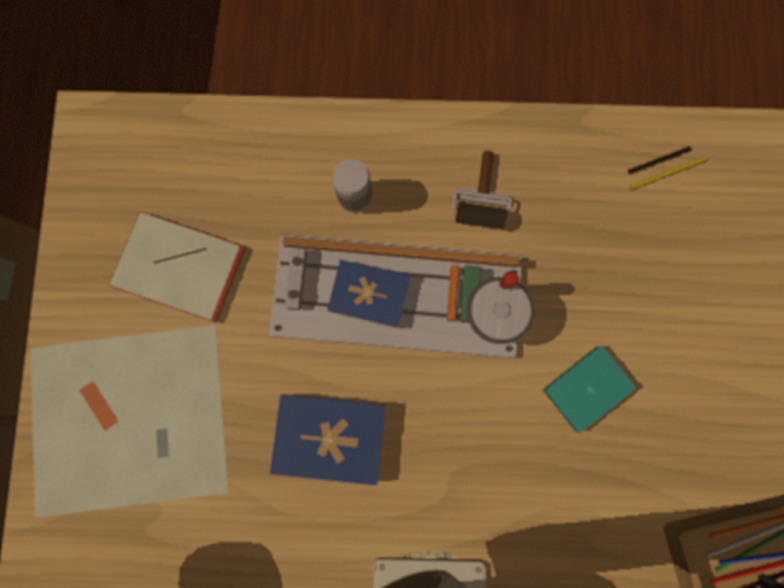

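View pics/side0.png

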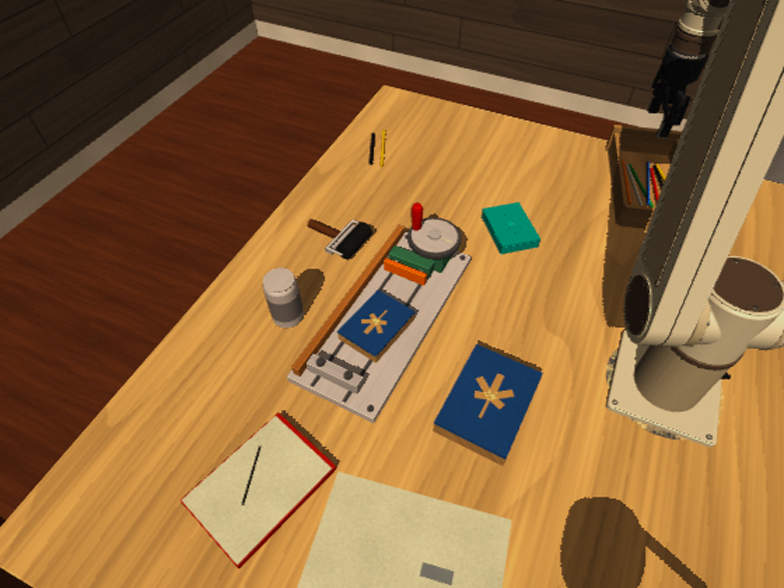

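The top view shows three candidates: a small blue block on the jig at (370,292), a large blue one at (328,440) and a turquoise one at (590,390). The smaller blue one on the jig fits the description. I'll confirm it in a crop and measure.

```bash
cat > m.py <<'E'
from h import *
def blob(m):
    n,l,s,_=cv2.connectedComponentsWithStats(m.astype(np.uint8)); i=1+np.argmax(s[1:,4]); return l==i
def rect(P): 
    r=cv2.minAreaRect((P[:,:2]*1000).astype(np.float32)); return np.round(r[0],1),np.round(r[1],1),round(r[2],2),
E
python3 - <<'E'
from m import *
a=dict(np.load('top0.npz')); save(a,'crop.png',(180,155,400,265),3.5)
P=cloud(a); h=cv2.cvtColor(a['image'],cv2.COLOR_RGB2HSV); H,S,V=[h[...,i].astype(int) for i in range(3)]
reg=np.zeros((420,560),bool); reg[160:265,185:390]=1
z=P[...,2]
bed=blob(reg&(z>.012)&(z<.2)); print('jig',rect(P[bed]))
low=reg&(S<70)&(z>.012)&(z<.028); print('bed z',np.median(z[low]))
bl=blob(reg&(H>100)&(H<130)&(S>80)); print('block',rect(P[bl]),np.median(z[bl]))
ys,xs=np.nonzero(bl); Q=np.array([ray(a,u,v,.048) for u,v in zip(xs,ys)]); print('block ray',rect(Q))
for n,zz,m in (('rail',.046,(H>5)&(H<16)&(S>100)&(z>.035)),('pad',.05,(H<14)&(S>190)&(V>120)),('knob',.155,((H<4)|(H>174))&(S>150))):
    m=blob(reg&m); ys,xs=np.nonzero(m); Q=np.array([ray(a,u,v,zz) for u,v in zip(xs,ys)]); print(n,rect(Q),m.sum(),np.median(z[m]),z[m].max(),xs.mean(),ys.mean())
st=reg&(z>.04)&(z<.06)&(S<70); st[:,300:]=0; print('stop',rect(P[blob(st)]))
wh=reg&(z>.083)&(z<.1)&(S<90); print('wheel',rect(P[blob(wh)]))
kn=reg&(z>.12)&(z<.17); print('knobtop',P[kn].mean(0) if kn.any() else 0)
for nm,(u0,u1,v0,v1) in dict(can=(225,275,105,160),roller=(320,372,100,165)).items():
    m=np.zeros_like(reg); m[v0:v1,u0:u1]=1; m&=z>.012; print(nm,rect(P[m]),z[m].max())
E
```

```text
jig (array([555.9,  64. ]), array([462.3, 190.7]), 86.4)
bed z 0.0205705499548249
block (array([508.4, 123.6]), array([126.8, 190. ]), 83.58) 0.04840525684431406
block ray (array([554.8, 119.1]), array([122.7,  88.2]), 78.6)
rail (array([632.3,  64.3]), array([427.9,  18.5]), 86.4) 1176 0.04596930484047136 1.0550944782748148 285.9923469387755 178.99149659863946
pad (array([559.1, -30.8]), array([10., 94.]), 86.4) 143 0.05228510393539121 0.057979790729516735 323.1048951048951 208.35664335664336
knob (array([ 569. , -112.3]), array([14.1, 13.1]), 71.69) 27 0.15596109700171787 0.1594585082538278 364.6296296296296 198.14814814814815
stop (array([576.9, 252. ]), array([ 25.2, 109.1]), 86.41)
wheel (array([ 522. , -106.6]), array([112.4, 108.1]), 65.83)
knobtop [ 0.56688822 -0.11202426  0.14948607]
can (array([588.7, 130.3]), array([376.7,  64.9]), 8.2) 1.0550944782748148
roller (array([622.8, -16.3]), array([113.9, 456.9]), 56.62) 1.0550944782748148
```

View pics/crop.png

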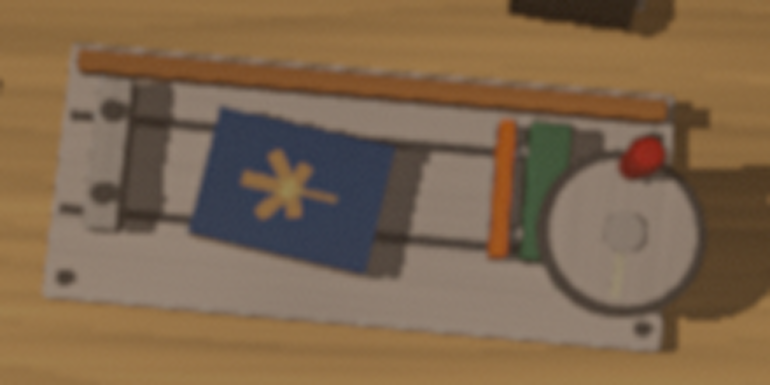

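The crop shows the small blue block with its pale wood motif at crop (290,190), lying on the jig bed. The stop is at crop (110,160), the pad at (500,190) and the knob at (642,157). This is the block meant.

From the measurements the jig origin is about (0.555, 0.081) with yaw -3.6°. The hub is about (0.5235, -0.107), the knob is 45 mm to +x of it, and the stop face is at y ≈ 160. All of these fit the given sizes, so I'll start moving.

Call:
jog_arm:
  deltas:
    - {"delta_pos": [0.82, -0.76, 0], "yaw": 0.509, "fingers": 1}
    - {"delta_pos": [0.82, -0.76, 0], "yaw": 0.509, "fingers": 1}
    - {"delta_pos": [0.82, -0.76, 0], "yaw": 0.509, "fingers": 1}
    - {"delta_pos": [0.82, -0.76, 0], "yaw": 0.509, "fingers": 1}
    - {"delta_pos": [0.82, -0.76, 0], "yaw": 0.509, "fingers": 1}
    - {"delta_pos": [0.82, -0.76, 0], "yaw": 0.509, "fingers": 1}
    - {"delta_pos": [0.82, -0.76, 0], "yaw": 0.509, "fingers": 1}
    - {"delta_pos": [0.82, -0.76, 0], "yaw": 0.509, "fingers": 1}

```text
clock: 0.9
eef_pos: [0.3236, -0.1712, 0.2311]
tool_rot: [1.0, -0.027, 0.0, -0.001]
ft_force: [-0.7, -0.4, 0.6]
grip_width: 0.0854
grasp_force: 0.0
```

```bash
cat > j.py <<'E'
from m import *
from scipy.spatial.transform import Rotation as Ro
O=np.array([.555,.081]); A=np.deg2rad(-3.6); E=np.array([[np.cos(A),np.sin(A)],[-np.sin(A),np.cos(A)]])
def jig(p): return E@(np.asarray(p)[:2]-O)*1000
def st():
    o=bot.get_obs(); m=Ro.from_quat(o['tool_rot']).as_matrix(); p=o['eef_pos']
    print('t',round(float(o['clock']),2),'jig',jig(p).round(1),'z',round(p[2]*1000,1),'yawerr',round(np.rad2deg(np.arctan2(m[1,0],m[0,0]))+3.6,2),'F',np.round(o['ft_force'],1),'w',np.round(o['grip_width'],4))
E
python3 -c "
from j import *
st()"
```

```text
t 0.9 jig [-215.1 -266.2] z 231.1 yawerr 0.55 F [-0.7 -0.4  0.6] w 0.0854
```

Call:
jog_arm:
  deltas:
    - {"delta_pos": [0.435, -1, 0], "yaw": 0, "fingers": 1}
    - {"delta_pos": [0.435, -1, 0], "yaw": 0, "fingers": 1}
    - {"delta_pos": [0.435, -1, 0], "yaw": 0, "fingers": 1}
    - {"delta_pos": [0.435, -1, 0], "yaw": 0, "fingers": 1}
    - {"delta_pos": [0.435, -1, 0], "yaw": 0, "fingers": 1}
    - {"delta_pos": [0.435, -1, 0], "yaw": 0, "fingers": 1}
    - {"delta_pos": [0.435, -1, 0.1], "yaw": 0, "fingers": 1}
    - {"delta_pos": [0.435, -1, 0.25], "yaw": 0, "fingers": 1}
    - {"delta_pos": [0.435, -1, 0.4], "yaw": 0, "fingers": 1}
    - {"delta_pos": [0.435, -1, 0.55], "yaw": 0, "fingers": 1}
    - {"delta_pos": [0.435, -1, 0.65], "yaw": 0, "fingers": 1}
    - {"delta_pos": [0.435, -1, 0.69], "yaw": 0, "fingers": 1}

```text
clock: 2.1
eef_pos: [0.4669, 0.0039, 0.0682]
tool_rot: [1.0, -0.005, -0.002, -0.016]
ft_force: [-0.2, -0.3, -0.9]
grip_width: 0.0856
grasp_force: 0.0
```

```bash
python3 -c "
from j import *
st(); c=cam('side'); save(c,'s1.png',(180,120,420,320),3)"
```

```text
t 2.1 jig [-83.1 -82.4] z 68.2 yawerr 2.99 F [-0.2 -0.3 -0.9] w 0.0856
```

View pics/s1.png

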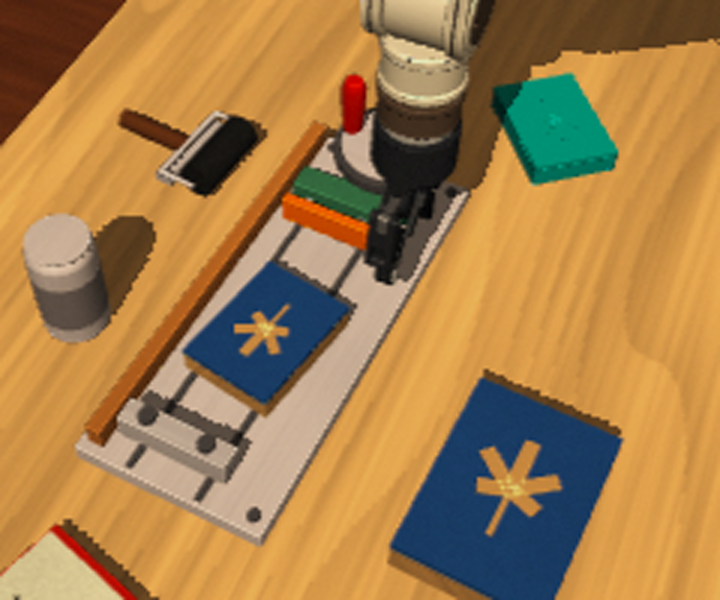

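The view shows the gripper short of the goal at (385,240) with the block untouched at (265,335). I'll send a hold row to see where the commanded pose really is.

Call:
jog_arm:
  deltas:
    - {"delta_pos": [0, 0, 0], "yaw": 0, "fingers": 1}

```text
clock: 2.25
eef_pos: [0.4659, 0.0044, 0.0687]
tool_rot: [1.0, -0.005, -0.004, -0.016]
ft_force: [0.7, -0.3, 0.3]
grip_width: 0.0854
grasp_force: 0.0
```

```bash
python3 -c "
from j import *
st()"
```

```text
t 2.25 jig [-84.2 -82.1] z 68.7 yawerr 3.02 F [ 0.7 -0.3  0.3] w 0.0854
```

```bash
python3 -c "
from j import *
st(); o=bot.get_obs(); print(np.round(o['joint_pos'],3)); m=Ro.from_quat(o['tool_rot']).as_matrix(); print(m.round(3))"
```

```text
t 2.25 jig [-84.2 -82.1] z 68.7 yawerr 3.02 F [ 0.7 -0.3  0.3] w 0.0854
[-0.012  0.321 -0.344  0.913  0.032  3.14 ]
[[ 1.    -0.01  -0.007]
 [-0.01  -0.999  0.032]
 [-0.007 -0.032 -0.999]]
```

Call:
jog_arm:
  deltas:
    - {"delta_pos": [0, -0.1, -0.1], "yaw": 0, "fingers": 1}
    - {"delta_pos": [0, -0.15, -0.1], "yaw": 0, "fingers": 1}

```text
clock: 2.45
eef_pos: [0.4728, 0.0256, 0.1066]
tool_rot: [1.0, 0.011, 0.003, -0.026]
ft_force: [0.6, -0.2, 0.2]
grip_width: 0.0852
grasp_force: 0.0
```

```bash
python3 -c "
from j import *
st(); o=bot.get_obs(); print(np.round(o['joint_pos'],3)); m=Ro.from_quat(o['tool_rot']).as_matrix(); print(m.round(3))"
```

```text
t 2.45 jig [-78.6 -60.4] z 106.6 yawerr 4.87 F [ 0.6 -0.2  0.2] w 0.0852
[ 0.021  0.28  -0.288  0.996  0.052  3.14 ]
[[ 1.     0.023  0.006]
 [ 0.022 -0.998  0.052]
 [ 0.007 -0.052 -0.999]]
```

Joint 6 is pinned at its limit, which caused the tilt. I'll use the half-turned grasp instead. First I'll try to undo the tilt by moving back against the limit.

Call:
jog_arm:
  deltas:
    - {"delta_pos": [0, 0.1, -0.1], "yaw": 0.3, "fingers": 1}
    - {"delta_pos": [0, 0.2, -0.1], "yaw": 0.3, "fingers": 1}
    - {"delta_pos": [0, 0.3, -0.1], "yaw": 0.3, "fingers": 1}

```text
clock: 2.75
eef_pos: [0.4704, -0.0794, 0.1299]
tool_rot: [0.994, -0.101, -0.001, -0.029]
ft_force: [0.0, 0.0, -0.7]
grip_width: 0.0854
grasp_force: 0.0
```

```bash
python3 -c "
from j import *
st(); o=bot.get_obs(); print(np.round(o['joint_pos'],3)); m=Ro.from_quat(o['tool_rot']).as_matrix(); print(m.round(3))"
```

```text
t 2.75 jig [ -74.4 -165.4] z 129.9 yawerr -8.0 F [ 0.   0.  -0.7] w 0.0854
[-0.204  0.274 -0.229  1.077  0.057  3.14 ]
[[ 0.98  -0.201  0.003]
 [-0.201 -0.978  0.058]
 [-0.009 -0.057 -0.998]]
```

Call:
jog_arm:
  deltas:
    - {"delta_pos": [-0.12, -0.67, -0.1], "yaw": -1, "fingers": 1}
    - {"delta_pos": [-0.12, -0.67, -0.1], "yaw": -1, "fingers": 1}
    - {"delta_pos": [-0.12, -0.67, -0.1], "yaw": -1, "fingers": 1}
    - {"delta_pos": [-0.12, -0.67, -0.1], "yaw": -1, "fingers": 1}
    - {"delta_pos": [-0.12, -0.67, -0.1], "yaw": -1, "fingers": 1}
    - {"delta_pos": [-0.12, -0.67, -0.1], "yaw": -1, "fingers": 1}

```text
clock: 3.35
eef_pos: [0.4741, 0.128, 0.171]
tool_rot: [0.956, 0.293, 0.009, -0.029]
ft_force: [-0.6, -1.2, -0.4]
grip_width: 0.0854
grasp_force: 0.0
```

Call:
jog_arm:
  deltas:
    - {"yaw": -1, "delta_pos": [0, 0, 0], "fingers": 1}
    - {"yaw": -1, "delta_pos": [0, 0, 0], "fingers": 1}
    - {"yaw": -1, "delta_pos": [0, 0, 0], "fingers": 1}
    - {"yaw": -1, "delta_pos": [0, 0, 0], "fingers": 1}
    - {"yaw": -1, "delta_pos": [0, 0, 0], "fingers": 1}
    - {"yaw": -1, "delta_pos": [0, 0, 0], "fingers": 1}

```text
clock: 3.95
eef_pos: [0.4738, 0.1256, 0.1703]
tool_rot: [0.772, 0.635, 0.019, -0.023]
ft_force: [0.0, -0.2, 0.1]
grip_width: 0.0854
grasp_force: 0.0
```

Call:
jog_arm:
  deltas:
    - {"yaw": -1, "delta_pos": [0, 0, 0], "fingers": 1}
    - {"yaw": -1, "delta_pos": [0, 0, 0], "fingers": 1}
    - {"yaw": -1, "delta_pos": [0, 0, 0], "fingers": 1}
    - {"yaw": -1, "delta_pos": [0, 0, 0], "fingers": 1}
    - {"yaw": -1, "delta_pos": [0, 0, 0], "fingers": 1}
    - {"yaw": -1, "delta_pos": [0, 0, 0], "fingers": 1}

```text
clock: 4.55
eef_pos: [0.4738, 0.1256, 0.1704]
tool_rot: [0.47, 0.882, 0.026, -0.014]
ft_force: [-0.0, -1.0, -0.3]
grip_width: 0.0854
grasp_force: 0.0
```

Call:
jog_arm:
  deltas:
    - {"yaw": -1, "delta_pos": [0, 0, 0], "fingers": 1}
    - {"yaw": -1, "delta_pos": [0, 0, 0], "fingers": 1}
    - {"yaw": -1, "delta_pos": [0, 0, 0], "fingers": 1}
    - {"yaw": -1, "delta_pos": [0, 0, 0], "fingers": 1}
    - {"yaw": -1, "delta_pos": [0, 0, 0], "fingers": 1}
    - {"yaw": -1, "delta_pos": [0, 0, 0], "fingers": 1}

```text
clock: 5.15
eef_pos: [0.4739, 0.1256, 0.1704]
tool_rot: [0.097, 0.995, 0.03, -0.003]
ft_force: [-0.1, -0.0, -0.2]
grip_width: 0.0851
grasp_force: 0.0
```

```bash
sed -i "s/print('t'/print(m.round(3).tolist(),np.round(o['joint_pos'],2));print('t'/" j.py; python3 -c "
from j import *
st()"
```

```text
[[-0.981, 0.193, -0.001], [0.193, 0.979, 0.06], [0.012, 0.059, -0.998]] [ 0.22  0.25 -0.15  1.16  0.06  0.42]
t 5.15 jig [-83.8  39.4] z 170.4 yawerr 172.47 F [-0.1 -0.  -0.2] w 0.0851
```

Call:
jog_arm:
  deltas:
    - {"delta_pos": [0, -0.03, 0.1], "yaw": -0.167, "fingers": 1}
    - {"delta_pos": [0, -0.03, 0.25], "yaw": -0.167, "fingers": 1}
    - {"delta_pos": [0, -0.03, 0.38], "yaw": -0.167, "fingers": 1}
    - {"delta_pos": [0, -0.03, 0.46], "yaw": -0.167, "fingers": 1}
    - {"delta_pos": [0, -0.03, 0.49], "yaw": -0.167, "fingers": 1}
    - {"delta_pos": [0, -0.03, 0.49], "yaw": -0.167, "fingers": 1}

```text
clock: 5.75
eef_pos: [0.471, 0.1255, 0.0219]
tool_rot: [0.033, 0.999, 0.03, -0.003]
ft_force: [0.6, -0.1, 1.0]
grip_width: 0.0851
grasp_force: 0.0
```

```bash
python3 -c "
from j import *
st()"
```

```text
[[-0.998, 0.067, -0.003], [0.067, 0.996, 0.06], [0.007, 0.059, -0.998]] [ 0.22  0.41 -0.36  0.79  0.06  0.29]
t 5.75 jig [-86.6  39.1] z 21.9 yawerr 179.78 F [ 0.6 -0.1  1. ] w 0.0851
```

Call:
jog_arm:
  deltas:
    - {"delta_pos": [-0.04, 0, 0], "yaw": 0, "fingers": 1}
    - {"delta_pos": [-0.07, 0, 0], "yaw": 0, "fingers": 1}
    - {"delta_pos": [-0.09, 0, 0], "yaw": 0, "fingers": 1}
    - {"delta_pos": [-0.11, 0, 0], "yaw": 0, "fingers": 1}
    - {"delta_pos": [-0.13, 0, 0], "yaw": 0, "fingers": 1}
    - {"delta_pos": [-0.145, 0, 0], "yaw": 0, "fingers": 1}
    - {"delta_pos": [-0.155, 0, 0], "yaw": 0, "fingers": 1}
    - {"delta_pos": [-0.155, 0, 0], "yaw": 0, "fingers": 1}

```text
clock: 6.55
eef_pos: [0.5189, 0.1225, 0.0224]
tool_rot: [0.034, 0.999, 0.03, -0.001]
ft_force: [0.2, -0.1, -0.0]
grip_width: 0.0855
grasp_force: 0.0
```

Call:
jog_arm:
  deltas:
    - {"delta_pos": [-0.005, 0, 0], "yaw": 0, "fingers": 1}
    - {"delta_pos": [-0.01, 0, 0], "yaw": 0, "fingers": 1}

```text
clock: 6.75
eef_pos: [0.5206, 0.1223, 0.0223]
tool_rot: [0.033, 0.999, 0.03, -0.002]
ft_force: [-2.4, 0.9, 1.4]
grip_width: 0.0854
grasp_force: 1.2
```

```bash
cat > look.py <<'E'
from j import *
def look():
    a=cam('top'); h=cv2.cvtColor(a['image'],cv2.COLOR_RGB2HSV); H,S,V=[h[...,i].astype(int) for i in range(3)]
    reg=np.zeros((420,560),bool); reg[150:255,185:390]=1
    for n,zz,m in (('block',.048,(H>100)&(H<130)&(S>80)),('pad',.05,(H<14)&(S>190)&(V>120))):
        ys,xs=np.nonzero(blob(reg&m)); Q=np.array([np.r_[jig(ray(a,u,v,zz)),0]/1000 for u,v in zip(xs,ys)]); print(n,rect(Q),(Q.min(0)*1000).round(1),(Q.max(0)*1000).round(1))
    return a
E
python3 -c "
from look import *
st(); look()"
```

```text
[[-0.998, 0.067, -0.002], [0.067, 0.996, 0.06], [0.006, 0.06, -0.998]] [ 0.2   0.48 -0.23  0.85  0.06  0.26]
t 6.75 jig [-36.9  39. ] z 22.3 yawerr 179.78 F [-2.4  0.9  1.4] w 0.0854Traceback (most recent call last):
  File "<string>", line 3, in <module>
    st(); look()
          ~~~~^^
  File "look.py", line 6, in look
    ys,xs=np.nonzero(blob(reg&m)); Q=np.array([np.r_[jig(ray(a,u,v,zz)),0]/1000 for u,v in zip(xs,ys)]); print(n,rect(Q),(Q.min(0)*1000).round(1),(Q.max(0)*1000).round(1))
                     ~~~~^^^^^^^
  File "m.py", line 3, in blob
    n,l,s,_=cv2.connectedComponentsWithStats(m.astype(np.uint8)); i=1+np.argmax(s[1:,4]); return l==i
                                                                      ~~~~~~~~~^^^^^^^^^
    return _wrapfunc(a, 'argmax', axis=axis, out=out, **kwds)
    return bound(*args, **kwds)
ValueError: attempt to get argmax of an empty sequence
```

Call:
jog_arm:
  deltas:
    - {"delta_pos": [-0.005, 0, 0], "yaw": 0, "fingers": 1}
    - {"delta_pos": [-0.01, 0, 0], "yaw": 0, "fingers": 1}
    - {"delta_pos": [-0.01, 0, 0], "yaw": 0, "fingers": 1}

```text
clock: 7.1
eef_pos: [0.5235, 0.122, 0.0222]
tool_rot: [0.033, 0.999, 0.03, -0.002]
ft_force: [-4.0, 0.8, 2.3]
grip_width: 0.0858
grasp_force: 2.0
```

Call:
jog_arm:
  deltas:
    - {"delta_pos": [-0.005, 0, 0], "yaw": 0, "fingers": 1}
    - {"delta_pos": [-0.005, 0, 0], "yaw": 0, "fingers": 1}

```text
clock: 7.3
eef_pos: [0.5235, 0.122, 0.0221]
tool_rot: [0.033, 0.999, 0.03, -0.004]
ft_force: [-7.7, 0.2, 4.6]
grip_width: 0.0852
grasp_force: 3.8
```

Call:
jog_arm:
  deltas:
    - {"delta_pos": [-0.008, 0, 0], "yaw": 0, "fingers": 1}
    - {"delta_pos": [-0.008, 0, 0], "yaw": 0, "fingers": 1}

```text
clock: 7.5
eef_pos: [0.5236, 0.1219, 0.0218]
tool_rot: [0.033, 0.999, 0.03, -0.006]
ft_force: [-12.7, 0.6, 7.9]
grip_width: 0.0854
grasp_force: 6.1
```

```bash
python3 -c "
from j import *
st();c=cam('side'); save(c,'s2.png',(180,120,420,320),3)"
```

```text
[[-0.998, 0.066, -0.01], [0.066, 0.996, 0.061], [0.014, 0.06, -0.998]] [ 0.19  0.49 -0.21  0.86  0.06  0.26]
t 7.5 jig [-33.9  38.8] z 21.8 yawerr 179.84 F [-12.7   0.6   7.9] w 0.0854
```

View pics/s2.png

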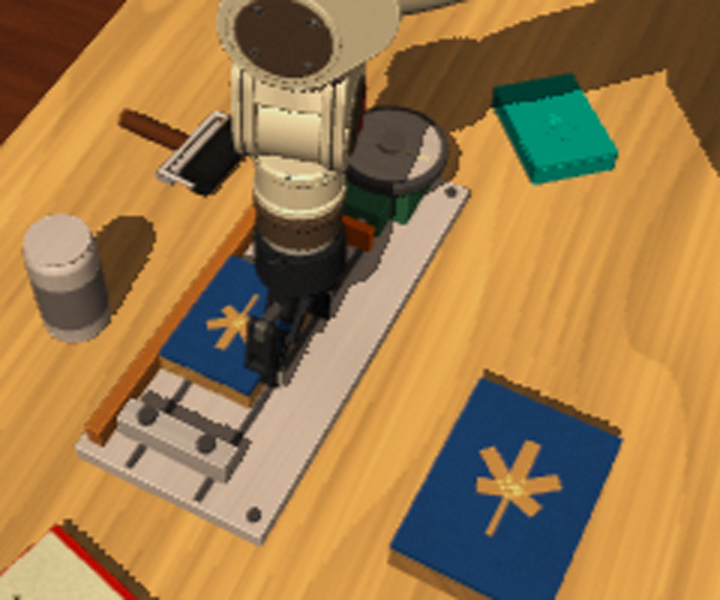

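The picture shows the block at (230,320) flush along the rail, with the fingers on its near side. I'll back off, lift, and go over the knob.

Call:
jog_arm:
  deltas:
    - {"delta_pos": [0.05, 0, 0], "yaw": 0, "fingers": 1}
    - {"delta_pos": [0.06, 0, -0.1], "yaw": 0, "fingers": 1}
    - {"delta_pos": [0.06, 0, -0.25], "yaw": 0, "fingers": 1}
    - {"delta_pos": [0.06, 0, -0.4], "yaw": 0, "fingers": 1}
    - {"delta_pos": [0.06, 0, -0.55], "yaw": 0, "fingers": 1}
    - {"delta_pos": [0, -0.15, -0.57], "yaw": 0, "fingers": 1}
    - {"delta_pos": [-0.06, -0.3, -0.57], "yaw": 0, "fingers": 1}
    - {"delta_pos": [-0.12, -0.45, -0.57], "yaw": 0, "fingers": 1}
    - {"delta_pos": [-0.19, -0.6, -0.57], "yaw": 0, "fingers": 1}
    - {"delta_pos": [-0.19, -0.73, -0.57], "yaw": 0, "fingers": 1}
    - {"delta_pos": [-0.19, -0.73, -0.57], "yaw": 0, "fingers": 1}

```text
clock: 8.65
eef_pos: [0.5712, -0.116, 0.179]
tool_rot: [0.037, 0.999, 0.029, -0.001]
ft_force: [1.4, 1.0, -0.3]
grip_width: 0.0856
grasp_force: 0.0
```

```bash
python3 -c "
from j import *
st(); c=cam('wrist'); save(c,'w1.png'); P=cloud(c); h=cv2.cvtColor(c['image'],cv2.COLOR_RGB2HSV); H,S=h[...,0],h[...,1]
m=((H<4)|(H>174))&(S>150); m=blob(m); Q=P[m]; Q=Q[Q[:,2]<.2]; print(m.sum(),Q.mean(0),Q.max(0)); ys,xs=np.nonzero(m); print(xs.mean(),ys.mean())
t=Q[Q[:,2]>Q[:,2].max()-.006]; print('top',jig(t.mean(0)))
"
```

```text
[[-0.997, 0.074, 0.0], [0.074, 0.996, 0.057], [0.004, 0.057, -0.998]] [-0.23  0.44  0.15  1.3   0.06 -0.16]
t 8.65 jig [  28.5 -195.6] z 179.0 yawerr 179.35 F [ 1.4  1.  -0.3] w 0.0856
846 [ 0.56249915 -0.11084618  0.14727894] [ 0.57678293 -0.10192214  0.15679118]
287.98581560283685 232.4018912529551
top [  21.9817794  -192.03683236]
```

View pics/w1.png

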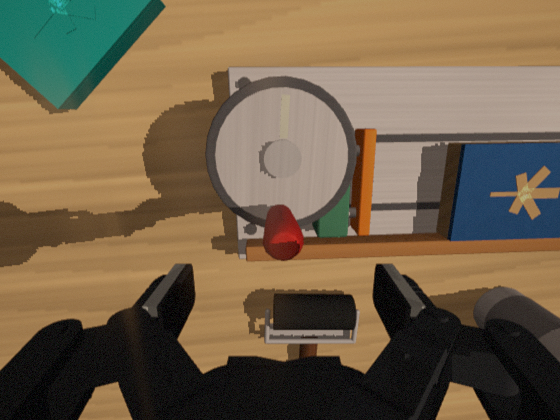

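The wrist view shows the knob at (283,235) between the finger planes, the wheel with its hub at (282,158), and the block flush on the rail. I'll descend and grip.

Call:
jog_arm:
  deltas:
    - {"delta_pos": [0.016, 0, 0.1], "yaw": 0, "fingers": 1}
    - {"delta_pos": [0.016, 0, 0.2], "yaw": 0, "fingers": 1}
    - {"delta_pos": [0.016, 0, 0.245], "yaw": 0, "fingers": 1}
    - {"delta_pos": [0.016, 0, 0.245], "yaw": 0, "fingers": 0.5}
    - {"delta_pos": [0.016, 0, 0.245], "yaw": 0, "fingers": 0}
    - {"delta_pos": [0.016, 0, 0.245], "yaw": 0, "fingers": 0}
    - {"delta_pos": [0.016, 0, 0.245], "yaw": 0, "fingers": 0}
    - {"delta_pos": [0.016, 0, 0.245], "yaw": 0, "fingers": 0}

```text
clock: 9.5
eef_pos: [0.5672, -0.1094, 0.1088]
tool_rot: [0.034, 0.999, 0.026, 0.001]
ft_force: [-1.0, -7.3, 4.3]
grip_width: 0.0236
grasp_force: 58.4
```

```bash
python3 -c "
from j import *
st()"
```

```text
[[-0.998, 0.069, 0.003], [0.069, 0.996, 0.052], [0.0, 0.052, -0.999]] [-0.22  0.48  0.02  1.12  0.05 -0.15]
t 9.5 jig [  24.1 -189.3] z 108.8 yawerr 179.65 F [-1.  -7.3  4.3] w 0.0236
```

Gripped at 23.6 mm. Now I'll wind the first half turn clockwise.

Call:
jog_arm:
  deltas:
    - {"delta_pos": [0.005, -0.039, 0], "yaw": 0, "fingers": 0}
    - {"delta_pos": [0.02, -0.075, 0], "yaw": 0, "fingers": 0}
    - {"delta_pos": [0.044, -0.106, 0], "yaw": 0, "fingers": 0}
    - {"delta_pos": [0.075, -0.13, 0], "yaw": 0, "fingers": 0}
    - {"delta_pos": [0.111, -0.145, 0], "yaw": 0, "fingers": 0}
    - {"delta_pos": [0.15, -0.15, 0], "yaw": 0, "fingers": 0}
    - {"delta_pos": [0.189, -0.145, 0], "yaw": 0, "fingers": 0}
    - {"delta_pos": [0.225, -0.13, 0], "yaw": 0, "fingers": 0}
    - {"delta_pos": [0.256, -0.106, 0], "yaw": 0, "fingers": 0}
    - {"delta_pos": [0.28, -0.075, 0], "yaw": 0, "fingers": 0}
    - {"delta_pos": [0.295, -0.039, 0], "yaw": 0, "fingers": 0}
    - {"delta_pos": [0.3, 0, 0], "yaw": 0, "fingers": 0}

```text
clock: 10.7
eef_pos: [0.4772, -0.1047, 0.1088]
tool_rot: [0.035, 0.999, 0.025, 0.001]
ft_force: [2.0, -12.0, -3.4]
grip_width: 0.024
grasp_force: 60.1
```

```bash
python3 -c "
from j import *
st()"
```

```text
[[-0.997, 0.071, 0.003], [0.071, 0.996, 0.049], [0.0, 0.049, -0.999]] [-0.25  0.32 -0.23  1.03  0.05 -0.18]
t 10.7 jig [ -66.  -190.2] z 108.8 yawerr 179.54 F [  2.  -12.   -3.4] w 0.024
```

Call:
jog_arm:
  deltas:
    - {"delta_pos": [-0.005, 0.039, 0], "yaw": 0, "fingers": 0}
    - {"delta_pos": [-0.02, 0.075, 0], "yaw": 0, "fingers": 0}
    - {"delta_pos": [-0.044, 0.106, 0], "yaw": 0, "fingers": 0}
    - {"delta_pos": [-0.075, 0.13, 0], "yaw": 0, "fingers": 0}
    - {"delta_pos": [-0.111, 0.145, 0], "yaw": 0, "fingers": 0}
    - {"delta_pos": [-0.15, 0.15, 0], "yaw": 0, "fingers": 0}
    - {"delta_pos": [-0.189, 0.145, 0], "yaw": 0, "fingers": 0}
    - {"delta_pos": [-0.225, 0.13, 0], "yaw": 0, "fingers": 0}
    - {"delta_pos": [-0.256, 0.106, 0], "yaw": 0, "fingers": 0}
    - {"delta_pos": [-0.28, 0.075, 0], "yaw": 0, "fingers": 0}
    - {"delta_pos": [-0.295, 0.039, 0], "yaw": 0, "fingers": 0}
    - {"delta_pos": [-0.3, 0, 0], "yaw": 0, "fingers": 0}

```text
clock: 11.9
eef_pos: [0.5669, -0.1022, 0.1087]
tool_rot: [0.032, 0.999, 0.034, 0.0]
ft_force: [-1.9, 12.1, 10.4]
grip_width: 0.0242
grasp_force: 61.6
```

Call:
jog_arm:
  deltas:
    - {"delta_pos": [0.005, -0.039, 0], "yaw": 0, "fingers": 0}
    - {"delta_pos": [0.02, -0.075, 0], "yaw": 0, "fingers": 0}
    - {"delta_pos": [0.044, -0.106, 0], "yaw": 0, "fingers": 0}
    - {"delta_pos": [0.075, -0.13, 0], "yaw": 0, "fingers": 0}
    - {"delta_pos": [0.111, -0.145, 0], "yaw": 0, "fingers": 0}
    - {"delta_pos": [0.15, -0.15, 0], "yaw": 0, "fingers": 0}
    - {"delta_pos": [0.189, -0.145, 0], "yaw": 0, "fingers": 0}
    - {"delta_pos": [0.225, -0.13, 0], "yaw": 0, "fingers": 0}
    - {"delta_pos": [0.256, -0.106, 0], "yaw": 0, "fingers": 0}
    - {"delta_pos": [0.28, -0.075, 0], "yaw": 0, "fingers": 0}
    - {"delta_pos": [0.295, -0.039, 0], "yaw": 0, "fingers": 0}
    - {"delta_pos": [0.3, 0, 0], "yaw": 0, "fingers": 0}

```text
clock: 13.1
eef_pos: [0.4772, -0.1048, 0.1088]
tool_rot: [0.035, 0.999, 0.024, 0.001]
ft_force: [1.5, -13.1, -3.0]
grip_width: 0.0237
grasp_force: 60.3
```

```bash
python3 -c "
from look import *
st(); a=look(); save(a,'t2.png',(180,150,400,265),3.5)"
```

```text
[[-0.997, 0.071, 0.003], [0.071, 0.996, 0.049], [0.0, 0.049, -0.999]] [-0.25  0.32 -0.23  1.03  0.05 -0.18]
t 13.1 jig [ -66.  -190.3] z 108.8 yawerr 179.53 F [  1.5 -13.1  -3. ] w 0.0237
block (array([24.1, 47.5]), array([122.,  88.]), 89.82) [-20.  -13.6   0. ] [ 68.2 108.4   0. ]
pad (array([ 12.1, -23. ]), array([ 8.3, 96.6]), 89.95) [-36.2 -27.2   0. ] [ 60.5 -18.9   0. ]
```

View pics/t2.png

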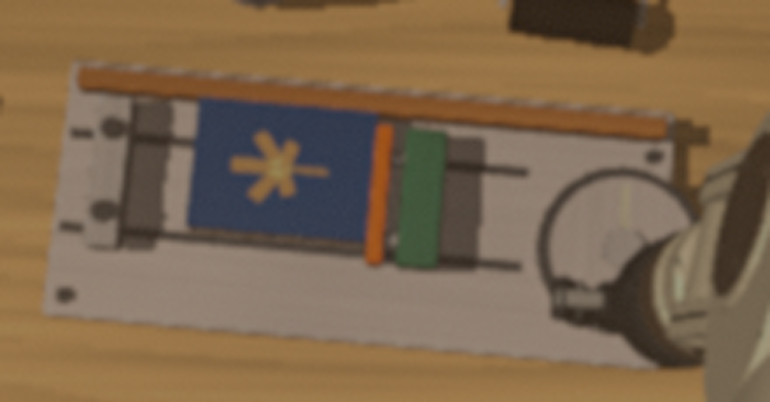

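The image shows the block square against the rail with its centre at (285,170), the pad just touching it at (380,195), and the stop at (115,170) still about 46 mm off. I'll wind on half a turn plus 60°.

Call:
jog_arm:
  deltas:
    - {"delta_pos": [-0.005, 0.039, 0], "yaw": 0, "fingers": 0}
    - {"delta_pos": [-0.02, 0.075, 0], "yaw": 0, "fingers": 0}
    - {"delta_pos": [-0.044, 0.106, 0], "yaw": 0, "fingers": 0}
    - {"delta_pos": [-0.075, 0.13, 0], "yaw": 0, "fingers": 0}
    - {"delta_pos": [-0.111, 0.145, 0], "yaw": 0, "fingers": 0}
    - {"delta_pos": [-0.15, 0.15, 0], "yaw": 0, "fingers": 0}
    - {"delta_pos": [-0.189, 0.145, 0], "yaw": 0, "fingers": 0}
    - {"delta_pos": [-0.225, 0.13, 0], "yaw": 0, "fingers": 0}
    - {"delta_pos": [-0.256, 0.106, 0], "yaw": 0, "fingers": 0}
    - {"delta_pos": [-0.28, 0.075, 0], "yaw": 0, "fingers": 0}
    - {"delta_pos": [-0.295, 0.039, 0], "yaw": 0, "fingers": 0}
    - {"delta_pos": [-0.3, 0, 0], "yaw": 0, "fingers": 0}

```text
clock: 14.35
eef_pos: [0.5669, -0.1021, 0.1087]
tool_rot: [0.032, 0.999, 0.034, 0.0]
ft_force: [-0.5, 12.4, 9.6]
grip_width: 0.024
grasp_force: 61.8
```

Call:
jog_arm:
  deltas:
    - {"delta_pos": [0.005, -0.039, 0], "yaw": 0, "fingers": 0}
    - {"delta_pos": [0.02, -0.075, 0], "yaw": 0, "fingers": 0}
    - {"delta_pos": [0.044, -0.106, 0], "yaw": 0, "fingers": 0}
    - {"delta_pos": [0.075, -0.13, 0], "yaw": 0, "fingers": 0}

```text
clock: 14.75
eef_pos: [0.5489, -0.1432, 0.1087]
tool_rot: [0.032, 0.999, 0.03, 0.008]
ft_force: [13.5, 3.5, 5.0]
grip_width: 0.024
grasp_force: 61.0
```

```bash
cat > look.py <<'E'
from j import *
def look():
    a=cam('top'); h=cv2.cvtColor(a['image'],cv2.COLOR_RGB2HSV); H,S,V=[h[...,i].astype(int) for i in range(3)]
    reg=np.zeros((420,560),bool); reg[150:255,185:390]=1; r={}
    for n,zz,m in (('block',.048,(H>100)&(H<130)&(S>80)),('pad',.05,(H<14)&(S>190)&(V>120)),('jaw',.05,(H>40)&(H<85)&(S>70)),('stop',.05,0)):
        if n=='stop': m=(S<70)&(cloud(a)[...,2]>.04)&(cloud(a)[...,2]<.06); m[:,300:]=0
        ys,xs=np.nonzero(blob(reg&m)); Q=np.array([np.r_[jig(ray(a,u,v,zz)),0]/1000 for u,v in zip(xs,ys)]); r[n]=(Q.mean(0)*1000).round(1)
        print(n,rect(Q),'mean',r[n][:2],'y',(Q.min(0)*1000)[1].round(1),(Q.max(0)*1000)[1].round(1))
    print('pad-jaw',r['pad'][1]-r['jaw'][1],'block-pad',r['block'][1]-r['pad'][1]); return a
E
python3 -c "
from look import *
st(); look()"
```

```text
[[-0.998, 0.064, 0.018], [0.064, 0.996, 0.059], [-0.014, 0.06, -0.998]] [-0.29  0.45 -0.02  1.1   0.06 -0.22]
t 14.75 jig [   8.  -224.1] z 108.7 yawerr 179.9 F [13.5  3.5  5. ] w 0.024
block (array([24.1, 85.6]), array([121.8,  88.3]), 89.82) mean [26.1 69.8] y 24.6 146.4
pad (array([11.3, 15.2]), array([ 8.1, 96.7]), 89.79) mean [12.1 15.2] y 11.0 19.2
jaw (array([ 11.2, -14.6]), array([27.4, 96.1]), 88.99) mean [ 11.4 -14.9] y -28.8 -1.3
stop (array([ 10.8, 171.7]), array([ 25.6, 109.4]), 89.94) mean [  9.8 172.1] y 158.9 184.5
pad-jaw 30.1 block-pad 54.599999999999994
```

Call:
jog_arm:
  deltas:
    - {"delta_pos": [0.036, -0.015, 0], "yaw": 0, "fingers": 0}
    - {"delta_pos": [0.075, -0.02, 0], "yaw": 0, "fingers": 0}
    - {"delta_pos": [0.114, -0.015, 0], "yaw": 0, "fingers": 0}
    - {"delta_pos": [0.114, -0.015, 0], "yaw": 0, "fingers": 0}

```text
clock: 15.2
eef_pos: [0.5119, -0.1506, 0.1087]
tool_rot: [0.034, 0.999, 0.025, 0.006]
ft_force: [5.2, -10.8, 5.7]
grip_width: 0.0236
grasp_force: 60.6
```

```bash
python3 -c "
from look import *
st(); look()"
```

```text
[[-0.998, 0.069, 0.014], [0.069, 0.996, 0.049], [-0.01, 0.049, -0.999]] [-0.31  0.39 -0.12  1.06  0.05 -0.25]
t 15.2 jig [ -28.5 -233.8] z 108.7 yawerr 179.64 F [  5.2 -10.8   5.7] w 0.0236
block (array([23.9, 94.8]), array([ 88.2, 121.2]), 0.31) mean [25.3 79.4] y 34.2 155.6
pad (array([11.8, 23.5]), array([ 8.2, 94.4]), 89.93) mean [11.3 23.5] y 19.4 27.7
jaw (array([11.3, -6. ]), array([27.7, 96.6]), 89.86) mean [10.9 -6.6] y -19.9 7.9
stop (array([ 13.5, 107. ]), array([115.1, 155.1]), 0.05) mean [ 12.8 150.6] y 29.5 184.5
pad-jaw 30.1 block-pad 55.900000000000006
```

Call:
jog_arm:
  deltas:
    - {"delta_pos": [0.015, 0.005, 0], "yaw": 0, "fingers": 0}
    - {"delta_pos": [0.029, 0.011, 0], "yaw": 0, "fingers": 0}
    - {"delta_pos": [0.043, 0.019, 0], "yaw": 0, "fingers": 0}
    - {"delta_pos": [0.056, 0.028, 0], "yaw": 0, "fingers": 0}
    - {"delta_pos": [0.056, 0.028, 0], "yaw": 0, "fingers": 0}

```text
clock: 15.75
eef_pos: [0.4955, -0.1429, 0.1087]
tool_rot: [0.035, 0.999, 0.023, 0.005]
ft_force: [5.3, -16.2, 4.4]
grip_width: 0.0238
grasp_force: 60.5
```

```bash
python3 -c "
from look import *
st(); look()"
```

```text
[[-0.997, 0.07, 0.012], [0.07, 0.997, 0.045], [-0.009, 0.046, -0.999]] [-0.31  0.36 -0.17  1.05  0.05 -0.24]
t 15.75 jig [ -45.3 -227.2] z 108.7 yawerr 179.56 F [  5.3 -16.2   4.4] w 0.0238
block (array([24. , 94.9]), array([ 88.4, 121.7]), 0.12) mean [25.9 80.1] y 34.1 155.9
pad (array([11.8, 23.7]), array([ 8.4, 94.4]), 89.56) mean [11.3 23.5] y 19.4 28.2
jaw (array([11.4, -2.7]), array([27.1, 97.3]), 89.88) mean [11.3 -2.7] y -16.3 10.9
stop (array([ 13.5, 107. ]), array([115.1, 155.1]), 0.05) mean [ 13.5 155.1] y 29.5 184.5
pad-jaw 26.2 block-pad 56.599999999999994
```

The pad is pressed in about 3.9 mm. I'll add roughly 1 mm, then release by relaxing to the actual position and opening.

Call:
jog_arm:
  deltas:
    - {"delta_pos": [0.009, 0.008, 0], "yaw": 0, "fingers": 0}
    - {"delta_pos": [0.016, 0.015, 0], "yaw": 0, "fingers": 0}
    - {"delta_pos": [0.016, 0.015, 0], "yaw": 0, "fingers": 0}

```text
clock: 16.1
eef_pos: [0.4907, -0.1387, 0.1087]
tool_rot: [0.035, 0.999, 0.022, 0.005]
ft_force: [4.6, -17.9, 3.6]
grip_width: 0.0237
grasp_force: 60.6
```

```bash
python3 -c "
from look import *
st(); look()"
```

```text
[[-0.997, 0.07, 0.011], [0.071, 0.997, 0.044], [-0.008, 0.044, -0.999]] [-0.3   0.35 -0.18  1.04  0.05 -0.23]
t 16.1 jig [ -50.4 -223.3] z 108.7 yawerr 179.53 F [  4.6 -17.9   3.6] w 0.0237
block (array([24.1, 95.1]), array([121.7,  88.3]), 89.88) mean [25.2 80.8] y 34.2 155.9
pad (array([11.8, 23.5]), array([94.4,  8. ]), 0.26) mean [12.  23.5] y 19.5 27.6
jaw (array([11.7, -1.1]), array([27.9, 96.7]), 89.74) mean [11.2 -1.2] y -15.2 13.1
stop (array([ 20. , 116.6]), array([110.8, 151.7]), 8.44) mean [ 10.7 156.1] y 33.6 184.5
pad-jaw 24.7 block-pad 57.3
```

Pressed in about 5.3 mm. Relax, open and lift.

Call:
jog_arm:
  deltas:
    - {"delta_pos": [-0.004, -0.02, 0], "yaw": 0, "fingers": 0}
    - {"delta_pos": [-0.004, -0.02, 0], "yaw": 0, "fingers": 1}
    - {"delta_pos": [-0.004, -0.02, 0], "yaw": 0, "fingers": 1}
    - {"delta_pos": [-0.004, -0.02, 0], "yaw": 0, "fingers": 1}
    - {"delta_pos": [-0.004, -0.02, 0], "yaw": 0, "fingers": 1}
    - {"delta_pos": [-0.004, -0.02, -0.1], "yaw": 0, "fingers": 1}
    - {"delta_pos": [-0.004, -0.02, -0.22], "yaw": 0, "fingers": 1}
    - {"delta_pos": [-0.004, -0.02, -0.34], "yaw": 0, "fingers": 1}
    - {"delta_pos": [-0.004, -0.02, -0.4], "yaw": 0, "fingers": 1}
    - {"delta_pos": [-0.004, -0.02, -0.4], "yaw": 0, "fingers": 1}

```text
clock: 17.15
eef_pos: [0.488, -0.1447, 0.2273]
tool_rot: [0.033, 0.999, 0.029, 0.001]
ft_force: [0.8, 0.2, 0.0]
grip_width: 0.085
grasp_force: 0.0
```

```bash
python3 -c "
from look import *
st(); a=look(); save(a,'t3.png',s=1.4)"
```

```text
[[-0.998, 0.067, 0.004], [0.067, 0.996, 0.058], [-0.001, 0.058, -0.998]] [-0.32  0.27  0.03  1.35  0.06 -0.26]
t 17.15 jig [ -52.6 -229.4] z 227.3 yawerr 179.77 F [0.8 0.2 0. ] w 0.085
block (array([24.2, 95. ]), array([121.6,  88. ]), 89.88) mean [25.3 79. ] y 34.2 155.8
pad (array([11.8, 23.5]), array([ 8.4, 94.4]), 89.75) mean [11.4 23.4] y 19.4 27.9
jaw (array([11.9, -1.4]), array([27. , 96.4]), 89.9) mean [11.7 -1.5] y -14.9 12.1
stop (array([ 13.6, 107. ]), array([114.9, 155.1]), 0.05) mean [ 12.6 148.8] y 29.5 184.5
pad-jaw 24.9 block-pad 55.6
```

View pics/t3.png

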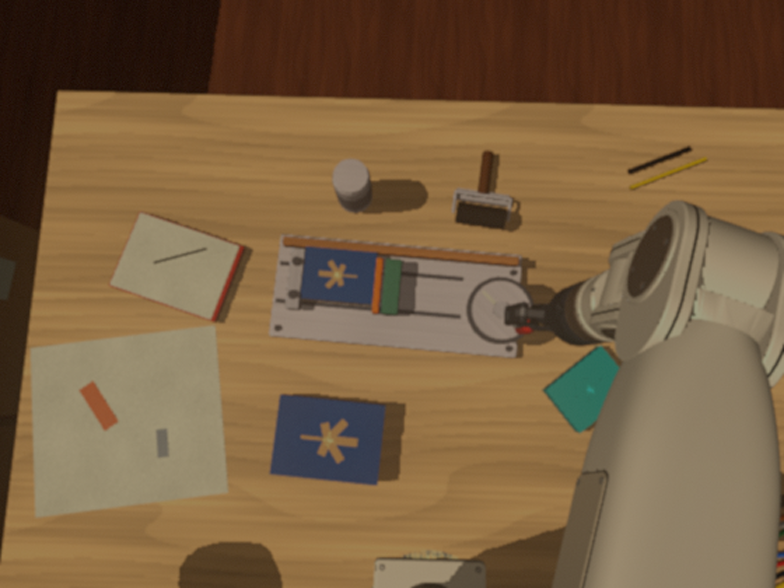

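The block at (338,277) is flush on the rail and against the stop, and the pad at (377,285) is pressed in about 5 mm. The can, roller and sketchbook haven't moved, and the gripper is clear of everything. Handing in.

```bash
python3 -c "
from workcell import bot
print(bot.job_done())"
```

```text
the job is handed in; nothing more can be done
None
```

The job is handed in: the block is flush along the back rail and clamped against the end stop with the pad pressed in about 5 mm (roughly 26 N), the gripper is clear, and the can, roller and sketchbook were left in place; no verdict came back.

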